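Load turned beads into the cups of a curing lamp

TASK

Load the curing stand: take the three pale wooden beads off the green rest block and set them in the three empty white cups under the lamp, one bead to a cup, each resting on the bottom of its cup. Leave the dark beads on the block, the red bead in its cup and the cork block where they are, and do not knock the lamp.

Things in the scene. Friction and masses are not known exactly. Their poses are not given: they have to be found in the camera images.
- stand: fixed curing stand: a brown board 130 x 360 x 12 mm on the bench with a row of four white cups and a lamp. Origin at the centre of its underside; y runs along the row, +x points across it to the lamp posts' side, roughly to the robot's left. The row lies along the board's middle (x = 0), cups 72 mm apart.
- lamp: fixed white LED lamp bar over the cups: 40 mm deep (x), 300 mm long (y), 24 mm thick, underside 155 mm above the bench. It spans from 10 mm on the open side (-x) of the cups' line to 30 mm on the posts' side, barring the way straight down. Posts 14 mm thick, at x = 48, y = +-157 mm. Origin on the board's top under the row's centre; axes as the stand's.
- rest: fixed green rest block 165 x 165 x 18 mm, origin at the centre of its underside on the bench. Five round holes 20 mm wide at its centre and at (+-60, +-60) mm along its x and y axes; one 32 mm bead sits in each, its centre 12.5 mm above the block's top (30.5 mm above the bench).
- bead_pale_a_center (a point): centre of a loose pale wooden bead, a ball 32 mm in diameter, 14 g; starts in any one of the rest block's five holes. The three pale beads are alike.
- bead_pale_b_center (a point): centre of a loose pale wooden bead, a ball 32 mm in diameter, 14 g; starts in any one of the rest block's five holes. The three pale beads are alike.
- bead_pale_c_center (a point): centre of a loose pale wooden bead, a ball 32 mm in diameter, 14 g; starts in any one of the rest block's five holes. The three pale beads are alike.
- bead_dark_a_center (a point): centre of a loose dark brown wooden bead, a ball 32 mm in diameter; sits in one of the rest block's holes and stays there
- bead_dark_b_center (a point): centre of a loose dark brown wooden bead, a ball 32 mm in diameter; sits in one of the rest block's holes and stays there
- bead_red_center (a point): centre of the loose red bead, a ball 32 mm in diameter, that already sits in one of the four cups and stays there
- cup_a_seat (a point): where the centre of a 32 mm bead lies when it sits in this cup, 34 mm above the bench. Fixed round white cup, 49 mm wide, 13 mm tall, on the stand's board; its rim is 25 mm above the bench (9 mm below this point), its inner floor 7 mm below the rim; inner width about 35 mm at the floor, 41 mm at the rim.
- cup_b_seat (a point): where the centre of a 32 mm bead lies when it sits in this cup, 34 mm above the bench. Fixed round white cup, 49 mm wide, 13 mm tall, on the stand's board; its rim is 25 mm above the bench (9 mm below this point), its inner floor 7 mm below the rim; inner width about 35 mm at the floor, 41 mm at the rim.
- cup_c_seat (a point): where the centre of a 32 mm bead lies when it sits in this cup, 34 mm above the bench. Fixed round white cup, 49 mm wide, 13 mm tall, on the stand's board; its rim is 25 mm above the bench (9 mm below this point), its inner floor 7 mm below the rim; inner width about 35 mm at the floor, 41 mm at the rim.
- cup_d_seat (a point): where the centre of a 32 mm bead lies when it sits in this cup, 34 mm above the bench. Fixed round white cup, 49 mm wide, 13 mm tall, on the stand's board; its rim is 25 mm above the bench (9 mm below this point), its inner floor 7 mm below the rim; inner width about 35 mm at the floor, 41 mm at the rim.
- sanding_block: loose cork sanding block 70 x 45 x 28 mm; origin at the centre of its underside
Not all that is in view belongs to the job. Leave any blue look-alike of the part that bears bead_pale_a_center alone. What is shaped like the part that bears bead_pale_c_center but purple is not meant.

How it is judged:
By the outcome, as a careful person would: the job done as asked, in the order asked, and still so for the second after the job is handed in, with the robot touching nothing.
It also fails if it takes over 67 s, if anything falls off the work surface, if the arm or the gripper's body presses on something with over 40 N, if the wrist force passes 120 N, or if a joint passes its speed limit or range.

ROBOT

A 7-joint arm with a two-finger parallel gripper is mounted at the origin on the work surface. World frame = base frame: x ahead of the robot, y to its left, z up, the work surface at z = 0. Lengths are in m, angles in rad, forces in N, time in s.
With the tool pointing down it reaches from about 0.425 to 0.875 m from the base axis. Payload 4.7 kg.
Tool frame: the origin (TCP) lies on the centre line of the jaws, within the pads' length; the fingertips stand 25 mm ahead of it and the grasp point (between the pads) lies 6 mm ahead of it (robot.finger_overhang is the distance from the TCP to the fingertips, in m); z points along the fingers, y is the line along which they close (so a half turn about z gives the same grasp; the last joint's range is limited). The gripper opens to 85 mm and grips with 20 to 120 N. Pads are 22 mm wide; open, the fingers measure 114 mm over their backs; the gripper's body (76 mm by 85 mm) begins 54 mm behind the grasp point. The pads swing forward as they close: fully open they stand 13 mm farther back than shut.
Start: joints at [-1.229, 0.321, -0.07, 1.45, 0.023, 1.371, -0.057], TCP at [0.209, 0.615, 0.256] pointing down, gripper open.
Joint ranges: [-2.86, 2.86], [-0.3, 2.09], [-1.38, 1.24], [0.06, 2.45], [-1.56, 4.7], [0.09, 2.05], [-2.69, 2.69]. Speed limits (rad/s): [2.57, 2.57, 3.14, 3.14, 3.14, 3.14, 3.14].

INTERFACE

Orientations are given as a rotation vector (axis times angle).
In Python, from cell import robot, imaging, order gives the robot as it stands. The module is installed in compiled form; this text tells all that it offers.
- The arm moves only by the tool apply_moves, never from a script. Its argument "motion" is a list that holds one entry, the list of rows, each a list of 7 numbers: the shift along the tool's x, y, z in mm, then the turn, a rotation vector about the tool's x, y, z in degrees, then the closure in counts, from 0 (fully open) to 255 (shut). A call has 1 to 20 rows; each row is the pose to reach, as a shift and turn from the pose commanded when the call began, along the tool's axes at that moment; what a row does not reach only later rows make up. A row lasts 1/12 s, in which the tool goes at most 41.7 mm and 7.16 degrees, less where a joint would pass 70% of its speed; a pose out of reach is approached as far as the arm can. A call with a gripper value outside its range is refused whole. The fingers move at their own pace and stop on an object; the grip force is fixed at half the most. Time passes only in rows, so rows that repeat a pose let the fingers close. It gives the time, the measured TCP pose, the force, the opening and the grip force at its end, in the units of the state.
- robot.get_obs(): the state, without advancing time (a new reading comes with each control period).
- imaging.grab_frame(name): name is "scene" or "top" or "wrist"; returns a dict with "img" (400x640x3 uint8, red, green, blue), "fx", "fy", "cx", "cy" (pixels), "world_from_camera" (4x4, takes a point from camera to world coordinates); the wrist camera has in their place "tool_from_camera" (4x4, takes a point from camera to tool coordinates, whose origin is the TCP and whose axes are the flange's). Camera axes: x right, y down, z forward; pixel columns grow to the right and rows downward; lengths in m; the calibration is good to about 2 mm. A picture is of the moment at which its call begins: read the wrist's pose just before it. There is no depth.
- order.finish_job(): hands the job in; it is judged then, once.
The state is a dict: "t": time; "joint_positions": joint angles; "joint_velocities": joint speeds; "joint_torque": joint torques, N m; "tool_pos": TCP position; "tool_rot": TCP orientation; "wrist_force": force on the tool from outside, world axes, zero at the start; "moment": the same for the moment, N m; "gripper_width": finger opening in m; "grasp_force": force on a finger pad.
Only numpy, scipy, OpenCV 4.12 (cv2) and the standard library are available. Lean on these libraries where they do the work, as an engineer would, in place of code of your own. Each camera call takes 0.05 s, during which the arm holds its last target. There are 200 camera calls.

## Working session

There is one attempt and no reset: what is moved stays moved. The work goes in short steps, Python scripts to look and compute and a tool call to move; the robot and the scene stay as the last step left them, time stands still between calls to the robot, and variables do not carry over. Pictures are saved under pics/ and viewed, at most 10 in all, crops included, and the job is handed in when it is done.

Besides the shell and the picture viewer there is one more tool, called after "Call:" in YAML: its name, and indented under it one key for each argument. apply_moves: Moves the arm, as the interface text tells. Its arguments: {"type":"object","properties":{"motion":{"type":"array"}},"required":["motion"]}

```bash
mkdir -p pics; cat > h.py <<'E'
import numpy as np, cv2, pickle
from cell import robot, imaging, order
from scipy.spatial.transform import Rotation as R
def snap(n,f):
    o=robot.get_obs(); d=imaging.grab_frame(n); cv2.imwrite(f'pics/{f}.png',d['img'][:,:,::-1]); d['obs']=o
    pickle.dump(d,open(f'pics/{f}.pkl','wb')); return d
def cam(d):
    if 'world_from_camera' in d: return np.array(d['world_from_camera'])
    T=np.eye(4);T[:3,:3]=R.from_rotvec(d['obs']['tool_rot']).as_matrix();T[:3,3]=d['obs']['tool_pos'];return T@np.array(d['tool_from_camera'])
def ray(d,u,v,z):
    T=cam(d); r=T[:3,:3]@np.array([(u-d['cx'])/d['fx'],(v-d['cy'])/d['fy'],1]); p=T[:3,3]
    return p+r*(z-p[2])/r[2]
def proj(d,P):
    q=np.linalg.inv(cam(d))@np.append(P,1); return np.array([d['fx']*q[0]/q[2]+d['cx'],d['fy']*q[1]/q[2]+d['cy']])
E
python3 - <<'E'
from h import *
for n in('top','scene'):
    d=snap(n,n+'0'); print(n,d['fx'],d['cx'],d['cy'],np.round(cam(d),3))
o=d['obs'];print(o)
E
```

```text
top 369.27716514214575 318.13929117441364 203.21118902006484 [[ 0.022 -0.984  0.177  0.404]
 [-0.999 -0.03  -0.039 -0.071]
 [ 0.044 -0.176 -0.983  0.794]
 [ 0.     0.     0.     1.   ]]
scene 364.44779661117985 325.26234865153424 201.40232309779842 [[-0.28   0.678 -0.68   1.159]
 [ 0.96   0.209 -0.187  0.096]
 [ 0.015 -0.705 -0.709  0.682]
 [ 0.     0.     0.     1.   ]]
{'t': 0.05, 'joint_positions': array([-1.22890177,  0.3217873 , -0.07009133,  1.45166587,  0.02259982,
        1.37081172, -0.0569262 ]), 'joint_velocities': array([ 0.00154878, -0.0014286 , -0.00103217, -0.00202654,  0.00055148,
       -0.00174942, -0.00152175]), 'joint_torque': array([ 1.06233992e-04, -4.95301509e+01, -3.84399416e-01, -3.15516365e+01,
        1.29536306e-02,  7.69960141e-03,  7.18500672e-06]), 'tool_pos': array([0.20915362, 0.61491141, 0.25525128]), 'tool_rot': array([-5.12545547e-01, -3.09928461e+00,  2.94236933e-03]), 'wrist_force': array([-0.32387105,  0.47862388, -0.37491101]), 'moment': array([ 0.02362351, -0.07093568, -0.01157451]), 'grasp_force': 0.0, 'gripper_width': 0.08516019854307719}
```

View pics/top0.png

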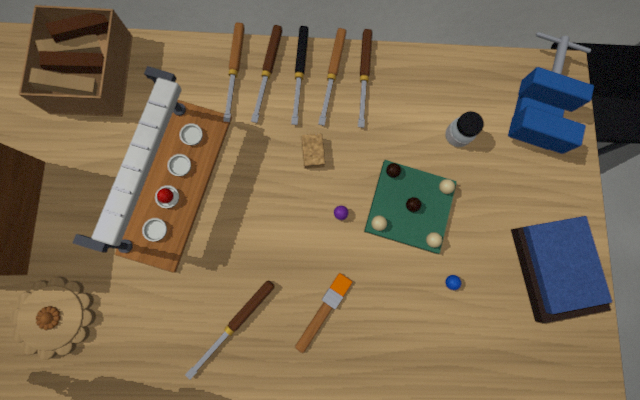

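View pics/scene0.png

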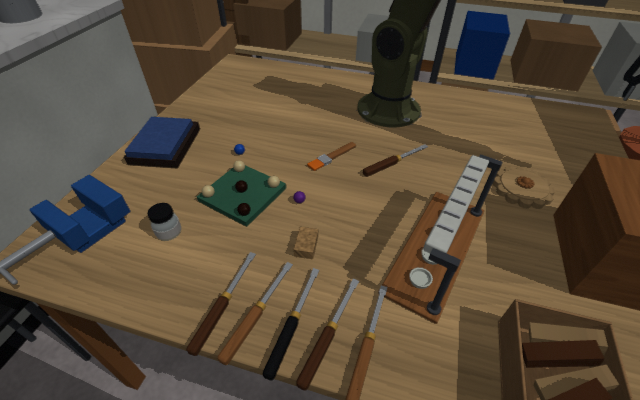

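Top view: pale beads at about (447,186), (379,223) and (434,240). Dark beads are at (394,171) and (413,204). Empty cups are at (191,135), (179,165) and (154,230), with the red bead at (166,196) and the lamp to the left of the row. The purple and blue look-alikes lie on the bench.

```bash
cat > m.py <<'E'
from h import *
d=pickle.load(open('pics/top0.pkl','rb')); im=d['img']; hsv=cv2.cvtColor(im,cv2.COLOR_RGB2HSV); g=cv2.cvtColor(im,cv2.COLOR_RGB2GRAY)
def blob(u,v,mask,r):
    m=np.zeros_like(g); cv2.circle(m,(u,v),r,255,-1); m[~mask]=0
    n,l,s,c=cv2.connectedComponentsWithStats(m); k=1+np.argmax(s[1:,4]); 
    cn,_=cv2.findContours((l==k).astype(np.uint8),cv2.RETR_EXTERNAL,cv2.CHAIN_APPROX_NONE); (x,y),rr=cv2.minEnclosingCircle(cn[0])
    e=cv2.fitEllipse(cn[0])if len(cn[0])>5 else None; return c[k],(x,y),rr,s[k,4],e
green=(hsv[...,0]>60)&(hsv[...,0]<95)&(hsv[...,1]>100)
H=np.array([[447,186],[379,223],[434,240],[394,171],[413,204]])
out=[]
for u,v in H:
    c,mc,r,a,e=blob(u,v,~green&((g>110)|(g<62)),11); out.append(ray(d,*c,.0305)); print('bead',np.round(c,1),np.round(mc,1),round(r,1),a,np.round(out[-1],4))
cn,_=cv2.findContours(green.astype(np.uint8),cv2.RETR_EXTERNAL,cv2.CHAIN_APPROX_NONE); cn=max(cn,key=cv2.contourArea)
box=cv2.boxPoints(cv2.minAreaRect(cn)); q=np.array([ray(d,*p,.018) for p in box]); print('rest',q.mean(0).round(4),np.linalg.norm(np.diff(q,axis=0),axis=1).round(3))
for u,v in [(191,135),(179,165),(167,197),(154,230)]:
    c,mc,r,a,e=blob(u,v,(hsv[...,1]<70)&(g>95),16); print('cup',np.round(c,1),np.round(mc,1),round(r,1),a,e and np.round(e[0]+e[1],1),ray(d,*e[0],.025).round(4))
E
python3 m.py; python3 - <<'E'
from h import *
im=cv2.imread('pics/top0.png'); a=cv2.resize(im[60:290,70:240],None,fx=2.5,fy=2.5,interpolation=2);b=cv2.resize(im[150:260,355:465],None,fx=3.3,fy=3.3,interpolation=2)
o=np.zeros((600,800,3),np.uint8);o[:a.shape[0],:a.shape[1]]=a;o[:b.shape[0],430:430+b.shape[1]]=b;cv2.imwrite('pics/crop1.png',o)
E
```

```text
bead [447.2 184. ] [447.9 184. ] 9.3 200 [ 0.5916 -0.3792  0.0305]
bead [378.4 222.5] [378.3 222.5] 7.3 166 [ 0.504  -0.2291  0.0305]
bead [433.7 239.4] [434.2 239.2] 7.9 173 [ 0.4716 -0.3456  0.0305]
bead [393.6 169. ] [394.5 169. ] 9.0 200 [ 0.6211 -0.2628  0.0305]
bead [413.1 204.1] [413.5 204.5] 7.9 179 [ 0.5455 -0.3037  0.0305]
rest [ 0.5439 -0.3034  0.018 ] [0.165 0.171 0.165]
cup [190.5 133.8] [190.5 134. ] 11.6 397 [190.5 133.8  20.8  22.5] [0.686  0.1771 0.025 ]
cup [178.8 164.6] [178.7 164.2] 11.8 414 [178.7 164.6  21.4  23. ] [0.6165 0.1959 0.025 ]
cup [168.1 197.1] [166.5 196.5] 12.1 230 [166.5 196.3  21.9  23.6] [0.5474 0.215  0.025 ]
cup [153.9 229.3] [154.  229.5] 12.5 458 [153.9 229.3  22.3  24.4] [0.4776 0.234  0.025 ]
```

View pics/crop1.png

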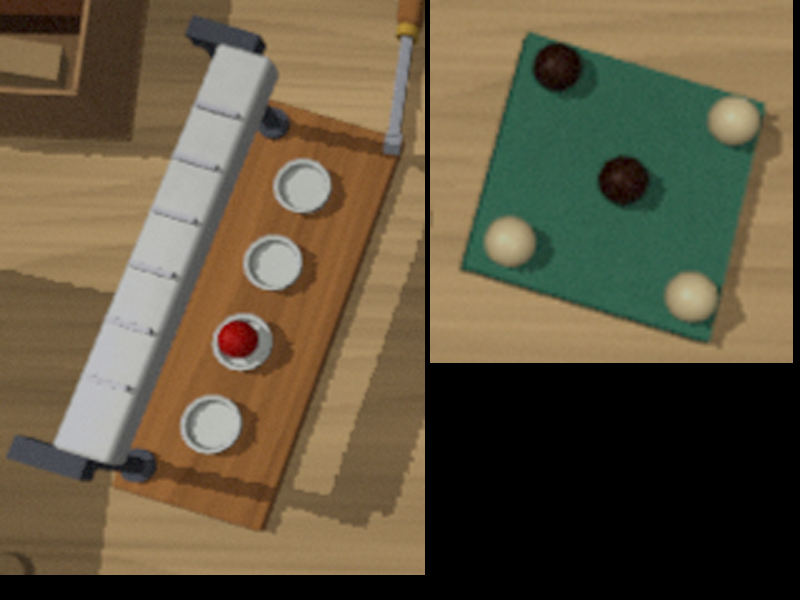

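The crop confirms the layout: cups spaced 72.0 mm, with the red bead in the third from the far end. I'll move over the rest block with the tool yawed to match the stand.

```bash
cat > w.py <<'E'
from h import *
import sys
# yaw so that tool y=(.965,-.264), x=(.264,.965); tilt about tool y
def Rt(tilt,yv=(.9646,-.2637)):
    y=np.array([*yv,0.]);z=np.array([0,0,-1.]);return np.stack([np.cross(y,z),y,z],1)@R.from_euler('y',tilt,degrees=True).as_matrix()
def row(P,tilt=0):
    o=robot.get_obs();M=R.from_rotvec(o['tool_rot']).as_matrix()
    return np.r_[(M.T@(np.array(P)-o['tool_pos']))*1000,R.from_matrix(M.T@Rt(tilt)).as_rotvec(degrees=True)].round(1).tolist()
E
python3 - <<'E'
from w import *
d=snap('wrist','w0');print(np.array(d['tool_from_camera']).round(3), robot.finger_overhang)
for P in [(.45,.30,.33),(.53,.0,.33),(.525,-.26,.30)]: print(row(P))
E
```

```text
[[ 0.    -0.948 -0.319  0.084]
 [ 1.     0.     0.     0.   ]
 [-0.    -0.319  0.948 -0.119]
 [ 0.     0.     0.     1.   ]] 0.025
[-329.4, -220.8, -74.2, -0.1, 0.1, 86.5]
[-501.7, -479.1, -73.8, -0.1, 0.1, 86.5]
[-580.7, -726.8, -43.4, -0.1, 0.1, 86.5]
```

Call:
apply_moves:
  motion:
    - [[-330,-221,-74,0,0,86.5,0],[-330,-221,-74,0,0,86.5,0],[-330,-221,-74,0,0,86.5,0],[-330,-221,-74,0,0,86.5,0],[-330,-221,-74,0,0,86.5,0],[-330,-221,-74,0,0,86.5,0],[-330,-221,-74,0,0,86.5,0],[-330,-221,-74,0,0,86.5,0],[-330,-221,-74,0,0,86.5,0],[-500,-480,-74,0,0,86.5,0],[-500,-480,-74,0,0,86.5,0],[-500,-480,-74,0,0,86.5,0],[-500,-480,-74,0,0,86.5,0],[-500,-480,-74,0,0,86.5,0],[-500,-480,-74,0,0,86.5,0],[-500,-480,-74,0,0,86.5,0],[-500,-480,-74,0,0,86.5,0],[-580,-727,-43,0,0,86.5,0],[-580,-727,-43,0,0,86.5,0],[-580,-727,-43,0,0,86.5,0]]

```text
t: 1.82
tool_pos: [0.5255, -0.1233, 0.3154]
tool_rot: [-2.497, -1.907, -0.001]
wrist_force: [1.0, -0.8, 0.4]
gripper_width: 0.0852
grasp_force: 0.0
```

```bash
python3 -c "
from w import *
print(row((.555,-.26,.25)),robot.get_obs()['joint_positions'].round(2))"
```

```text
[-124.1, 64.4, 65.4, 0.0, -0.0, 0.0] [-0.48  0.06  0.69  1.66 -0.04  1.44 -0.05]
```

Call:
apply_moves:
  motion:
    - [[-124,64,65,0,0,0,0],[-124,64,65,0,0,0,0],[-124,64,65,0,0,0,0],[-124,64,65,0,0,0,0],[-124,64,65,0,0,0,0],[-124,64,65,0,0,0,0],[-124,64,65,0,0,0,0]]

```text
t: 2.4
tool_pos: [0.5552, -0.2569, 0.2505]
tool_rot: [-2.496, -1.907, -0.0]
wrist_force: [0.0, -0.0, 0.4]
gripper_width: 0.0852
grasp_force: 0.0
```

```bash
python3 - <<'E'
from w import *
d=snap('wrist','w1'); o=d['obs'];print(o['tool_pos'],o['joint_positions'].round(2))
for P in [(.504,-.2291,.0305),(.4716,-.3456,.0305),(.585,-.378,.0305),(.6211,-.2628,.0305),(.5445,-.3035,.0305)]: print(proj(d,P).round(1), end=' ')
E
```

```text
[ 0.55516045 -0.25687261  0.25051319] [-0.25  0.3   0.78  1.58 -0.22  1.35  0.3 ]
[268.6 155.6] [273.1 251.5] [367.7 252.5] [377.3 157.2] [320.8 206.6]
```

View pics/w1.png

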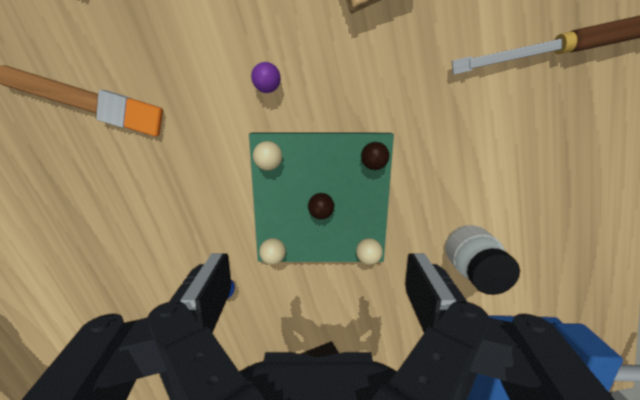

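Wrist view agrees with the prediction to 1–2 px: pale beads at (267,155), (273,251) and (370,252), dark at (375,155) and (321,206). Next I refine the fit and plan the first pick.

```bash
python3 - <<'E'
from w import *
d=pickle.load(open('pics/w1.pkl','rb'));im=d['img'];hsv=cv2.cvtColor(im,cv2.COLOR_RGB2HSV)
B={'P2':(267,155),'P3':(273,251),'P1':(369.5,252),'D1':(375,155),'D0':(321,206)}
loc=np.array([(0,-60),(-0,0)]) 
W=[]
for k,(u,v) in B.items():
    m=np.zeros(im.shape[:2],np.uint8);cv2.circle(m,(int(u),int(v)),17,1,-1)
    m[(hsv[...,0]>60)&(hsv[...,0]<95)&(hsv[...,1]>90)]=0
    if k[0]=='P': m[(hsv[...,1]>115)|(hsv[...,2]<90)]=0
    else: m[hsv[...,2]>75]=0
    n,l,s,c=cv2.connectedComponentsWithStats(m);i=1+np.argmax(s[1:,4]);W.append(ray(d,*c[i],.0305)[:2]);print(k,c[i].round(1),s[i],W[-1].round(4))
W=np.array(W); L=np.array([(60,60),(-60,60),(-60,-60),(60,-60),(0,0)])/1000.
best=None
for q in range(2):
    l=L*[1,1 if q==0 else -1]; A=W-W.mean(0);U,S,V=np.linalg.svd((l-l.mean(0)).T@A);D=np.diag([1,1]);Q=(U@V);F=(l-l.mean(0))@Q+W.mean(0)
    if best is None or abs(F-W).sum()<abs(best-W).sum():best=F
print(best.round(4),((best-W)*1000).round(1))
p=best[0]
print('above P2',row((*p,.11)))
E
```

```text
P2 [266.6 154.9] [250 140  33  31 748] [ 0.5021 -0.2277]
P3 [271.6 252.4] [256 237  31  32 718] [ 0.4694 -0.3464]
P1 [369.7 253.1] [355 237  32  33 768] [ 0.5873 -0.3794]
D1 [374.8 155.5] [361 142  29  28 632] [ 0.6188 -0.2602]
D0 [320.6 205.9] [308 193  27  27 556] [ 0.5445 -0.3025]
[[ 0.5024 -0.2295]
 [ 0.4707 -0.3452]
 [ 0.5864 -0.377 ]
 [ 0.6181 -0.2613]
 [ 0.5444 -0.3033]] [[ 0.4 -1.8]
 [ 1.2  1.2]
 [-0.9  2.4]
 [-0.6 -1.1]
 [-0.1 -0.7]]
above P2 [11.7, -58.3, 141.0, 0.0, -0.1, 0.1]
```

Call:
apply_moves:
  motion:
    - [[12,-58,130,0,0,0,0],[12,-58,130,0,0,0,0],[12,-58,130,0,0,0,0],[12,-58,130,0,0,0,0],[12,-58,130,0,0,0,0],[12,-58,170,0,0,0,60],[12,-58,190,0,0,0,60],[12,-58,205.5,0,0,0,60],[12,-58,205.5,0,0,0,60],[12,-58,205.5,0,0,0,60]]

```text
t: 3.28
tool_pos: [0.5039, -0.2305, 0.0466]
tool_rot: [2.494, 1.908, 0.002]
wrist_force: [0.0, -1.6, -0.2]
gripper_width: 0.0652
grasp_force: 0.0
```

```bash
python3 - <<'E'
from w import *
d=snap('wrist','w2'); o=d['obs'];print(o['tool_pos'],o['gripper_width'],o['wrist_force'])
cv2.imwrite('pics/w2c.png',cv2.resize(d['img'][130:400,140:500,::-1],None,fx=2,fy=2))
E
```

```text
[ 0.50392915 -0.23054216  0.0465757 ] 0.06518850809914055 [ 0.03664451 -1.62435171 -0.18434573]
```

View pics/w2c.png

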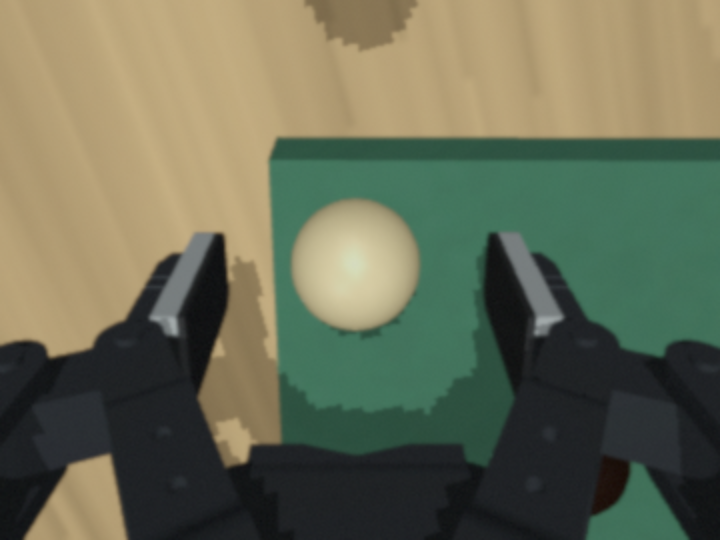

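Bead at full-image (317.5,262.5) sits centred between the pads. Closing.

Call:
apply_moves:
  motion:
    - [[0,0,1,0,0,0,255],[0,0,1,0,0,0,255],[0,0,1,0,0,0,255],[0,0,1,0,0,0,255],[0,0,1,0,0,0,255],[0,0,1,0,0,0,255]]

```text
t: 3.83
tool_pos: [0.5035, -0.2312, 0.0455]
tool_rot: [2.496, 1.905, 0.003]
wrist_force: [-0.2, 0.2, 6.1]
gripper_width: 0.0288
grasp_force: 58.8
```

```bash
python3 - <<'E'
from w import *
d=pickle.load(open('pics/w2.pkl','rb'));print('bead',ray(d,317.5,262.5,.0305),row(ray(d,317.5,262.5,.0305)))
o=robot.get_obs();print(o['gripper_width'],o['grasp_force'],o['tool_pos'],o['wrist_force'])
C={'c1':(.686,.1771),'c2':(.6165,.1959),'c4':(.4776,.234)}
zc=.0305-o['tool_pos'][2]; print('bead along tool z',-zc)
s=np.array([.2637,.9646,0])
th=55
for k in C:
    c=np.array([*C[k],.039]); Rm=Rt(th); tcp=c-Rm[:,2]*(-zc); 
    print(k,tcp.round(4),'pre',(tcp-Rm[:,2]*.13).round(4),row(tcp-Rm[:,2]*.13,th))
print('lift',row((.504,-.2305,.25)))
E
```

```text
bead [ 0.50241547 -0.22971819  0.0305    ] [1.2, -1.5, 15.0, 0.2, -0.0, 0.0]
0.028845289440174456 58.84080648422241 [ 0.50347395 -0.23121387  0.04547749] [-0.1725744   0.1868493   6.08966383]
bead along tool z 0.014977486360467154
c1 [0.6828 0.1653 0.0476] pre [0.6547 0.0625 0.1222] [323.3, 68.7, -76.3, 0.1, 55.0, 0.1]
c2 [0.6133 0.1841 0.0476] pre [0.5852 0.0813 0.1222] [323.1, -3.3, -76.5, 0.1, 55.0, 0.1]
c4 [0.4744 0.2222 0.0476] pre [0.4463 0.1194 0.1222] [323.2, -147.4, -76.9, 0.1, 55.0, 0.1]
lift [0.9, 0.9, -204.5, 0.2, -0.0, 0.0]
```

```bash
python3 - <<'E'
from w import *
d=snap('wrist','w3')
cv2.imwrite('pics/w3c.png',cv2.resize(d['img'][180:360,200:440,::-1],None,fx=3,fy=3))
print(proj(d,(.5024,-.2297,.0305)))
E
```

```text
[317.96382578 262.30872625]
```

View pics/w3c.png

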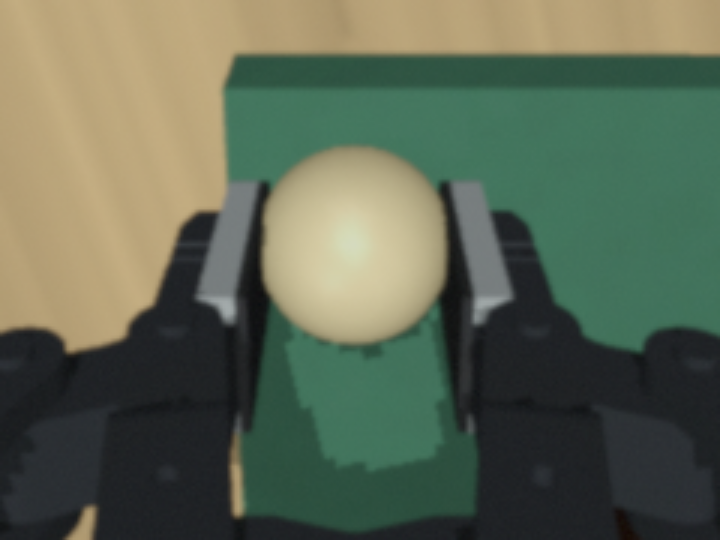

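Bead held between the pads around (317,262). I'll check the pad tips' height against it.

```bash
python3 - <<'E'
from w import *
d=pickle.load(open('pics/w3.pkl','rb'));T=np.linalg.inv(np.array(d['tool_from_camera']))
for x in(11,-11):
  for z in(-20,-10,0,5,10,15,20,25):
    q=T@[x/1e3,.0145,z/1e3,1];print(x,z,(np.array([d['fx']*q[0]/q[2]+d['cx']-200,d['fy']*q[1]/q[2]+d['cy']-180])*3).round())
E
```

```text
11 -20 [480. 326.]
11 -10 [471. 281.]
11 0 [463. 242.]
11 5 [459. 225.]
11 10 [455. 209.]
11 15 [452. 194.]
11 20 [449. 180.]
11 25 [446. 166.]
-11 -20 [473. 465.]
-11 -10 [465. 413.]
-11 0 [457. 367.]
-11 5 [454. 347.]
-11 10 [451. 328.]
-11 15 [448. 309.]
-11 20 [445. 292.]
-11 25 [442. 276.]
```

Pad tips reach about 20 mm ahead of the TCP, so the bead is held 5 mm inside the tips. I'll lift, carry and tilt 55° to the pre-pose at the far cup.

Call:
apply_moves:
  motion:
    - [[0,0,-40,0,0,0,255],[0,0,-80,0,0,0,255],[0,0,-120,0,0,0,255],[30,7,-150,0,0,0,255],[70,15,-150,0,7,0,255],[110,24,-150,0,14,0,255],[150,32,-150,0,21,0,255],[190,41,-150,0,28,0,255],[230,49,-150,0,35,0,255],[260,56,-150,0,42,0,255],[290,62,-150,0,49,0,255],[323,69,-130,0,55,0,255],[323,69,-100,0,55,0,255],[323,69,-77,0,55,0,255],[323,69,-77,0,55,0,255],[323,69,-77,0,55,0,255],[323,69,-77,0,55,0,255]]

```text
t: 5.3
tool_pos: [0.6547, 0.062, 0.1229]
tool_rot: [-1.89, -1.444, -0.987]
wrist_force: [0.5, -0.3, 1.2]
gripper_width: 0.0286
grasp_force: 59.4
```

```bash
cat > c.py <<'E'
from w import *
C={'c1':(.686,.1771),'c2':(.6165,.1959),'c4':(.4776,.234)}
k,dz,h,th=sys.argv[1],float(sys.argv[2]),float(sys.argv[3]),float(sys.argv[4])
Rm=Rt(th);t=np.array([*C[k],h])-Rm[:,2]*dz
o=robot.get_obs();print(o['t'],o['joint_positions'].round(2),o['tool_pos'],o['gripper_width'])
for b in(.13,0):print(b,row(t-Rm[:,2]*b,th))
E
python3 c.py c1 .015 .040 55
```

```text
5.3 [-0.09  0.56  0.47  1.79 -1.27  1.36  0.72] [0.65472546 0.06197543 0.12289249] 0.028641564664323795
0.13 [0.5, -0.2, 0.3, 0.1, -0.0, 0.1]
0 [0.5, -0.4, 130.3, 0.1, -0.0, 0.1]
```

```bash
python3 - <<'E'
from w import *
d=snap('wrist','w4');im=d['img'][:,:,::-1].copy()
for c in [(.686,.1771),(.6165,.1959),(.547,.2148)]:
    for a in np.linspace(0,6.28,60): 
        p=proj(d,(c[0]+.0245*np.cos(a),c[1]+.0245*np.sin(a),.025)).astype(int);cv2.circle(im,tuple(map(int,p)),0,(0,0,255),-1)
    print(proj(d,(*c,.025)))
cv2.imwrite('pics/w4c.png',im)
E
```

```text
[318.95382775 197.08448729]
[242.33430555 197.16788628]
[165.58072061 197.16803257]
```

View pics/w4c.png

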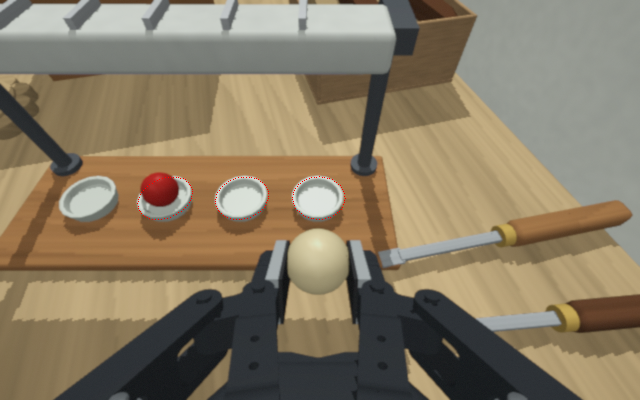

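Overlay matches the cups within 1 px; c1 at (318,197), the bead at (318,261) held. Inserting, releasing and retreating.

Call:
apply_moves:
  motion:
    - [[0.5,0,35,0,0,0,255],[0.5,0,70,0,0,0,255],[0.5,0,100,0,0,0,255],[0.5,0,118,0,0,0,255],[0.5,0,130,0,0,0,255],[0.5,0,130,0,0,0,255],[0.5,0,130,0,0,0,255],[0.5,0,130,0,0,0,110],[0.5,0,130,0,0,0,110],[0.5,0,130,0,0,0,110],[0.5,0,130,0,0,0,110],[0.5,0,118,0,0,0,110],[0.5,0,90,0,0,0,110],[0.5,0,50,0,0,0,60],[0.5,0,10,0,0,0,0],[0.5,0,0,0,0,0,0],[0.5,0,0,0,0,0,0]]

```text
t: 6.77
tool_pos: [0.6554, 0.0567, 0.1244]
tool_rot: [-1.898, -1.442, -0.991]
wrist_force: [-0.4, 1.1, -0.6]
gripper_width: 0.0855
grasp_force: 0.0
```

```bash
python3 - <<'E'
from w import *
d=snap('wrist','w5');im=d['img'];cv2.imwrite('pics/w5c.png',im[100:330,100:500,::-1])
hsv=cv2.cvtColor(im,cv2.COLOR_RGB2HSV)
print('expected seated px',proj(d,(.686,.1771,.034)).round(1),'unseated higher',proj(d,(.686,.1771,.041)).round(1))
m=((hsv[...,0]>15)&(hsv[...,0]<30)&(hsv[...,1]>35)&(hsv[...,1]<115)&(hsv[...,2]>90)).astype(np.uint8);m[:160]=0;m[225:]=0;m[:,:290]=0;m[:,350:]=0
n,l,s,c=cv2.connectedComponentsWithStats(m);i=1+np.argmax(s[1:,4]);print(s[i],c[i])
print(d['obs']['tool_pos'],d['obs']['t'])
print('to P3',row((.4708,-.3455,.15)),row((.4708,-.3455,.0453)))
E
```

```text
expected seated px [315.6 187.7] unseated higher [315.6 183. ]
[291 171  48  35 959] [315.17205422 187.60792492]
[0.65535278 0.05665539 0.12439786] 6.7667
to P3 [-230.2, -68.7, -376.0, 0.2, -55.0, -0.1] [-315.9, -69.0, -315.9, 0.2, -55.0, -0.1]
```

View pics/w5c.png

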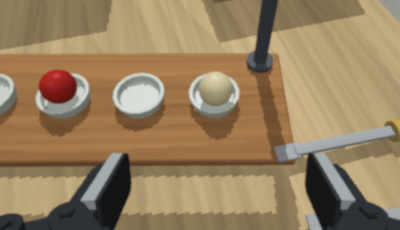

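First bead is seated in the far cup: measured (315.2,187.6), expected (315.6,187.7). Next, bead P3 for cup c2.

Call:
apply_moves:
  motion:
    - [[-230,-69,-376,0,-55,0,0],[-230,-69,-376,0,-55,0,0],[-230,-69,-376,0,-55,0,0],[-230,-69,-376,0,-55,0,0],[-230,-69,-376,0,-55,0,0],[-230,-69,-376,0,-55,0,0],[-230,-69,-376,0,-55,0,0],[-230,-69,-376,0,-55,0,0],[-230,-69,-376,0,-55,0,0],[-230,-69,-376,0,-55,0,0],[-230,-69,-376,0,-55,0,0],[-230,-69,-376,0,-55,0,0],[-230,-69,-376,0,-55,0,60],[-262,-69,-354,0,-55,0,60],[-295,-69,-331,0,-55,0,60],[-308,-69,-322,0,-55,0,60],[-308,-69,-322,0,-55,0,60],[-308,-69,-322,0,-55,0,60],[-308,-69,-322,0,-55,0,60]]

```text
t: 8.4
tool_pos: [0.4729, -0.3432, 0.0548]
tool_rot: [2.494, 1.909, 0.001]
wrist_force: [0.4, -0.5, 0.3]
gripper_width: 0.0651
grasp_force: 0.0
```

```bash
python3 - <<'E'
from w import *
d=snap('wrist','w6');im=d['img'];hsv=cv2.cvtColor(im,cv2.COLOR_RGB2HSV);print(d['obs']['tool_pos'],d['obs']['joint_positions'].round(2))
m=((hsv[...,0]>15)&(hsv[...,0]<30)&(hsv[...,1]>35)&(hsv[...,1]<115)&(hsv[...,2]>90)).astype(np.uint8);m[:,:280]=0;m[:,360:]=0;m[:200]=0;m[310:]=0
n,l,s,c=cv2.connectedComponentsWithStats(m);i=1+np.argmax(s[1:,4]);p=ray(d,*c[i],.0305);print(s[i],c[i],p)
p=np.array([.4708,-.3455]);print(row((*p,.0453)))
E
```

```text
[ 0.47294221 -0.34315047  0.05483418] [-0.1   0.48  0.84  1.85 -0.42  1.    0.65]
[ 280  229   80   81 4790] [318.382881   274.86951983] [ 0.46858054 -0.35466711  0.0305    ]
[-2.3, -1.8, 10.1, 0.2, 0.0, 0.1]
```

Call:
apply_moves:
  motion:
    - [[-2.5,-2,10,0,0,0,60],[-2.5,-2,10,0,0,0,60],[-2.5,-2,10,0,0,0,60],[-2.5,-2,10,0,0,0,255],[-2.5,-2,10,0,0,0,255],[-2.5,-2,10,0,0,0,255],[-2.5,-2,10,0,0,0,255],[-2.5,-2,10,0,0,0,255],[-2.5,-2,10,0,0,0,255],[-2.5,-2,-20,0,0,0,255],[-2.5,-2,-60,0,0,0,255],[-2.5,-2,-100,0,0,0,255],[-2.5,-2,-100,0,0,0,255],[-2.5,-2,-100,0,0,0,255]]

```text
t: 9.62
tool_pos: [0.4687, -0.3465, 0.1558]
tool_rot: [2.496, 1.905, 0.002]
wrist_force: [-0.2, 0.1, -1.3]
gripper_width: 0.0293
grasp_force: 59.4
```

```bash
python3 c.py c2 .015 .040 55
```

```text
9.6167 [-0.17  0.35  0.92  1.78 -0.3   1.17  0.57] [ 0.46874486 -0.34646999  0.15576071] 0.02929785398508976
0.13 [443.4, -0.6, 32.7, 0.1, 55.0, 0.1]
0 [549.8, -0.8, 107.2, 0.1, 55.0, 0.1]
```

Call:
apply_moves:
  motion:
    - [[200,0,-20,0,0,0,255],[200,0,-20,0,0,0,255],[200,0,-20,0,0,0,255],[200,0,-20,0,0,0,255],[200,0,-20,0,8,0,255],[240,0,-10,0,15,0,255],[280,0,0,0,22,0,255],[320,0,5,0,29,0,255],[360,0,10,0,36,0,255],[400,0,20,0,43,0,255],[425,0,25,0,50,0,255],[443,-0.5,32.5,0,55,0,255],[443,-0.5,32.5,0,55,0,255],[443,-0.5,32.5,0,55,0,255],[443,-0.5,32.5,0,55,0,255],[443,-0.5,32.5,0,55,0,255],[443,-0.5,32.5,0,55,0,255]]

```text
t: 11.03
tool_pos: [0.5857, 0.081, 0.1231]
tool_rot: [-1.891, -1.445, -0.986]
wrist_force: [0.3, 0.2, -0.6]
gripper_width: 0.0291
grasp_force: 59.4
```

```bash
python3 c.py c2 .015 .040 55; python3 - <<'E'
from w import *
d=snap('wrist','w7');a=cv2.imread('pics/w4.png')
def f(im):
    hsv=cv2.cvtColor(im,cv2.COLOR_BGR2HSV);m=((hsv[...,1]<115)&(hsv[...,2]>110)).astype(np.uint8);m[:,:290]=0;m[:,346:]=0;m[:225]=0;m[300:]=0
    n,l,s,c=cv2.connectedComponentsWithStats(m);i=1+np.argmax(s[1:,4]);return s[i],c[i]
print(f(a),f(cv2.imread('pics/w7.png')))
E
```

```text
11.0333 [-0.2   0.46  0.58  1.98 -1.27  1.35  0.79] [0.58574193 0.08096141 0.12305611] 0.02907100667900735
0.13 [0.2, -0.6, 0.1, 0.1, 0.0, 0.1]
0 [0.3, -0.9, 130.1, 0.1, 0.0, 0.1]
(array([ 290,  228,   56,   72, 3759], dtype=int32), array([317.51715882, 265.72971535])) (array([ 290,  229,   56,   71, 3728], dtype=int32), array([317.50912017, 266.0598176 ]))
```

The bead sits in the pads as the first one did. Inserting into c2.

Call:
apply_moves:
  motion:
    - [[0.3,-0.8,35,0,0,0,255],[0.3,-0.8,70,0,0,0,255],[0.3,-0.8,100,0,0,0,255],[0.3,-0.8,118,0,0,0,255],[0.3,-0.8,130,0,0,0,255],[0.3,-0.8,130,0,0,0,255],[0.3,-0.8,130,0,0,0,255],[0.3,-0.8,130,0,0,0,110],[0.3,-0.8,130,0,0,0,110],[0.3,-0.8,130,0,0,0,110],[0.3,-0.8,130,0,0,0,110],[0.3,-0.8,118,0,0,0,110],[0.3,-0.8,90,0,0,0,110],[0.3,-0.8,50,0,0,0,60],[0.3,-0.8,10,0,0,0,0],[0.3,-0.8,0,0,0,0,0],[0.3,-0.8,0,0,0,0,0],[0.3,-0.8,0,0,0,0,0]]

```text
t: 12.58
tool_pos: [0.5845, 0.0814, 0.1223]
tool_rot: [-1.891, -1.442, -0.986]
wrist_force: [0.2, 0.7, -0.1]
gripper_width: 0.0855
grasp_force: 0.0
```

```bash
python3 - <<'E'
from w import *
d=snap('wrist','w8');im=d['img']
hsv=cv2.cvtColor(im,cv2.COLOR_RGB2HSV)
print('expected seated px',proj(d,(.6165,.1959,.034)).round(1))
m=((hsv[...,0]>15)&(hsv[...,0]<30)&(hsv[...,1]>35)&(hsv[...,1]<115)&(hsv[...,2]>90)).astype(np.uint8);m[:160]=0;m[225:]=0;m[:,:290]=0;m[:,350:]=0
n,l,s,c=cv2.connectedComponentsWithStats(m);i=1+np.argmax(s[1:,4]);print(s[i],c[i])
print(d['obs']['tool_pos'],d['obs']['t'])
print('to P1',row((.5865,-.3775,.15)),row((.5865,-.3775,.055)))
E
```

```text
expected seated px [320.  191.3]
[295 174  42  35 964] [318.32780083 190.80186722]
[0.5844711  0.08141184 0.12228987] 12.5833
to P1 [-230.7, 123.4, -380.0, -0.1, -55.0, 0.0] [-308.6, 123.5, -325.5, -0.1, -55.0, 0.0]
```

Second bead is seated. On to P1.

Call:
apply_moves:
  motion:
    - [[-230,123,-380,0,-55,0,0],[-230,123,-380,0,-55,0,0],[-230,123,-380,0,-55,0,0],[-230,123,-380,0,-55,0,0],[-230,123,-380,0,-55,0,0],[-230,123,-380,0,-55,0,0],[-230,123,-380,0,-55,0,0],[-230,123,-380,0,-55,0,0],[-230,123,-380,0,-55,0,0],[-230,123,-380,0,-55,0,0],[-230,123,-380,0,-55,0,0],[-230,123,-380,0,-55,0,0],[-230,123,-380,0,-55,0,60],[-230,123,-380,0,-55,0,60],[-262,123,-358,0,-55,0,60],[-295,123,-335,0,-55,0,60],[-308,123,-325,0,-55,0,60],[-308,123,-325,0,-55,0,60],[-308,123,-325,0,-55,0,60],[-308,123,-325,0,-55,0,60]]

```text
t: 14.3
tool_pos: [0.5877, -0.3776, 0.0579]
tool_rot: [2.494, 1.907, 0.002]
wrist_force: [0.8, -0.8, 0.7]
gripper_width: 0.0652
grasp_force: 0.0
```

```bash
python3 - <<'E'
from w import *
o=robot.get_obs();print(o['tool_pos'],o['joint_positions'].round(2),row((.5867,-.3775,.0453)))
E
```

```text
[ 0.58772356 -0.37756484  0.05785803] [-0.04  0.71  0.83  1.54 -0.56  1.13  0.64] [-0.2, -1.0, 12.6, 0.2, 0.0, 0.1]
```

Call:
apply_moves:
  motion:
    - [[-0.2,-1,10.5,0,0,0,60],[-0.2,-1,10.5,0,0,0,60],[-0.2,-1,10.5,0,0,0,60],[-0.2,-1,10.5,0,0,0,255],[-0.2,-1,10.5,0,0,0,255],[-0.2,-1,10.5,0,0,0,255],[-0.2,-1,10.5,0,0,0,255],[-0.2,-1,10.5,0,0,0,255],[-0.2,-1,10.5,0,0,0,255],[-0.2,-1,-20,0,0,0,255],[-0.2,-1,-60,0,0,0,255],[-0.2,-1,-100,0,0,0,255],[-0.2,-1,-100,0,0,0,255],[-0.2,-1,-100,0,0,0,255],[-0.2,-1,-100,0,0,0,255]]

```text
t: 15.55
tool_pos: [0.584, -0.3769, 0.1546]
tool_rot: [-2.495, -1.904, 0.001]
wrist_force: [-0.0, 0.3, -0.4]
gripper_width: 0.029
grasp_force: 59.3
```

```bash
python3 c.py c4 .015 .040 55
```

```text
15.55 [-0.08  0.62  0.89  1.47 -0.49  1.29  0.6 ] [ 0.58400985 -0.37693066  0.1546296 ] 0.029035154459144976
0.13 [442.4, -263.8, 32.7, -0.1, 54.9, -0.1]
0 [548.8, -263.6, 107.4, -0.1, 54.9, -0.1]
```

Call:
apply_moves:
  motion:
    - [[240,-143,-20,0,0,0,255],[240,-143,-20,0,0,0,255],[240,-143,-20,0,0,0,255],[240,-143,-20,0,0,0,255],[240,-143,-20,0,0,0,255],[240,-143,-20,0,0,0,255],[240,-143,-20,0,7,0,255],[270,-161,-15,0,14,0,255],[300,-179,-10,0,21,0,255],[330,-197,0,0,28,0,255],[360,-215,5,0,35,0,255],[390,-233,15,0,42,0,255],[420,-250,25,0,49,0,255],[442,-264,32.5,0,55,0,255],[442,-264,32.5,0,55,0,255],[442,-264,32.5,0,55,0,255],[442,-264,32.5,0,55,0,255],[442,-264,32.5,0,55,0,255]]

```text
t: 17.05
tool_pos: [0.4479, 0.1178, 0.1239]
tool_rot: [-1.891, -1.445, -0.985]
wrist_force: [-0.3, -0.4, 0.1]
gripper_width: 0.0289
grasp_force: 59.4
```

```bash
python3 c.py c4 .015 .040 55; python3 - <<'E'
from w import *
d=snap('wrist','w9')
hsv=cv2.cvtColor(d['img'],cv2.COLOR_RGB2HSV);m=((hsv[...,1]<115)&(hsv[...,2]>110)).astype(np.uint8);m[:,:290]=0;m[:,346:]=0;m[:225]=0;m[300:]=0
n,l,s,c=cv2.connectedComponentsWithStats(m);i=1+np.argmax(s[1:,4]);print(s[i],c[i])
E
```

```text
17.05 [-0.55  0.23  0.91  2.31 -1.23  1.29  0.87] [0.44785946 0.11779935 0.123879  ] 0.028908820863805584
0.13 [0.1, -2.0, 1.4, 0.1, 0.1, 0.1]
0 [0.2, -2.1, 131.4, 0.1, 0.1, 0.1]
[ 290  228   56   72 3771] [317.51418722 265.60090162]
```

Reached, with j4 at 2.31 of 2.45. I'll go partway in and recheck alignment.

Call:
apply_moves:
  motion:
    - [[0.2,-1,35,0,0,0,255],[0.2,-1,70,0,0,0,255],[0.2,-1,100,0,0,0,255],[0.2,-1,100,0,0,0,255],[0.2,-1,100,0,0,0,255],[0.2,-1,100,0,0,0,255]]

```text
t: 17.6
tool_pos: [0.4686, 0.1974, 0.0671]
tool_rot: [-1.89, -1.444, -0.986]
wrist_force: [-0.9, -0.2, 0.4]
gripper_width: 0.029
grasp_force: 59.4
```

```bash
python3 c.py c4 .015 .040 55
```

```text
17.6 [-0.61  0.38  0.77  2.33 -1.5   1.21  0.96] [0.46855494 0.19741568 0.06706847] 0.029002294267670016
0.13 [-0.5, -0.8, -98.6, 0.1, -0.0, 0.1]
0 [-0.6, -1.0, 31.4, 0.1, -0.0, 0.1]
```

j5 is at −1.50, close to its −1.56 limit, so I'll yaw the approach 12° toward radial for this cup before finishing.

```bash
python3 - <<'E'
from w import *
import w
a=np.radians(-12);y=np.array([[np.cos(a),-np.sin(a)],[np.sin(a),np.cos(a)]])@[.9646,-.2637]
Rm=Rt(55,tuple(y));t=np.array([.4776,.234,.040])-Rm[:,2]*.015
o=robot.get_obs();M=R.from_rotvec(o['tool_rot']).as_matrix()
for b in(.045,0):print(np.r_[M.T@(t-Rm[:,2]*b-o['tool_pos'])*1000,R.from_matrix(M.T@Rm).as_rotvec(degrees=True)].round(1))
E
```

```text
[  0.1 -11.1 -12.7  -9.8  -0.    7. ]
[-0.4 -3.5 31.6 -9.8 -0.   7. ]
```

Call:
apply_moves:
  motion:
    - [[0,-6,-12,-4.9,0,3.5,255],[0,-11,-12.5,-9.8,0,7,255],[0,-11,-12.5,-9.8,0,7,255],[0,-11,-12.5,-9.8,0,7,255],[0,-11,-12.5,-9.8,0,7,255]]

```text
t: 18.02
tool_pos: [0.4557, 0.1903, 0.0695]
tool_rot: [-2.047, -1.265, -1.058]
wrist_force: [-0.5, 0.5, -0.6]
gripper_width: 0.0285
grasp_force: 59.5
```

```bash
python3 - <<'E'
from w import *
a=np.radians(-12);y=np.array([[np.cos(a),-np.sin(a)],[np.sin(a),np.cos(a)]])@[.9646,-.2637]
Rm=Rt(55,tuple(y));t=np.array([.4776,.234,.040])-Rm[:,2]*.015
o=robot.get_obs();M=R.from_rotvec(o['tool_rot']).as_matrix();print(o['joint_positions'].round(2))
for b in(.13,.045,0):print(np.r_[M.T@(t-Rm[:,2]*b-o['tool_pos'])*1000,R.from_matrix(M.T@Rm).as_rotvec(degrees=True)].round(1))
E
```

```text
[-0.02  0.2   0.12  2.44 -1.54  0.91  0.92]
[  4.4  -3.2 -87.9  -1.7  -0.4  -0.2]
[ 3.9 -0.6 -3.  -1.7 -0.4 -0.2]
[ 3.6  0.7 42.  -1.7 -0.4 -0.2]
```

Radial yaw only ran j4 toward its limit. I'll go back to zero yaw with a gentler 47° tilt, which moves the wrist away from the base; computed camera clearance to the lamp is still over 30 mm.

```bash
python3 c.py c4 .015 .040 47
```

```text
18.0167 [-0.02  0.2   0.12  2.44 -1.54  0.91  0.92] [0.45565586 0.1903036  0.06949683] 0.02847790228690808
0.13 [26.0, 18.9, -85.2, 7.6, -8.5, -7.6]
0 [5.8, 3.0, 42.3, 7.6, -8.5, -7.6]
```

Call:
apply_moves:
  motion:
    - [[8,5,-35,0,0,0,255],[18,12,-70,3,-3,-3,255],[26,19,-85,6,-6.5,-6,255],[26,19,-85,7.6,-8.5,-7.6,255],[26,19,-85,7.6,-8.5,-7.6,255],[26,19,-85,7.6,-8.5,-7.6,255],[26,19,-85,7.6,-8.5,-7.6,255],[26,19,-85,7.6,-8.5,-7.6,255]]

```text
t: 18.68
tool_pos: [0.4477, 0.1331, 0.1364]
tool_rot: [-1.991, -1.519, -0.861]
wrist_force: [0.2, 0.0, -0.6]
gripper_width: 0.0291
grasp_force: 59.5
```

```bash
python3 c.py c4 .015 .040 47
```

```text
18.6833 [ 0.02  0.05  0.18  2.28 -1.01  1.05  0.57] [0.44772021 0.13312332 0.13642312] 0.0291024298674024
0.13 [1.2, 2.2, -2.3, -0.3, -0.0, -0.2]
0 [1.2, 2.9, 127.7, -0.3, -0.0, -0.2]
```

Call:
apply_moves:
  motion:
    - [[1,2,32,0,0,0,255],[1,2,64,0,0,0,255],[1,2,95,0,0,0,255],[1,2,95,0,0,0,255],[1,2,95,0,0,0,255],[1,2,95,0,0,0,255],[1,2,95,0,0,0,255]]

```text
t: 19.27
tool_pos: [0.4697, 0.1992, 0.0738]
tool_rot: [-1.992, -1.52, -0.864]
wrist_force: [0.9, -0.1, -0.9]
gripper_width: 0.029
grasp_force: 59.5
```

```bash
python3 c.py c4 .015 .040 47
```

```text
19.2667 [-0.07  0.2   0.1   2.29 -1.21  0.89  0.68] [0.46966295 0.19919681 0.07384223] 0.029017507856168814
0.13 [-0.4, -1.7, -95.8, -0.1, 0.0, -0.1]
0 [-0.4, -1.5, 34.2, -0.1, 0.0, -0.1]
```

Margins are healthy now (j5 −1.21, j4 2.29). Final advance, checking before release.

Call:
apply_moves:
  motion:
    - [[-0.4,-1.5,22,0,0,0,255],[-0.4,-1.5,34,0,0,0,255],[-0.4,-1.5,34,0,0,0,255],[-0.4,-1.5,34,0,0,0,255],[-0.4,-1.5,34,0,0,0,255]]

```text
t: 19.68
tool_pos: [0.475, 0.2233, 0.0509]
tool_rot: [-1.992, -1.521, -0.865]
wrist_force: [0.1, -0.7, 0.9]
gripper_width: 0.0288
grasp_force: 59.5
```

```bash
python3 c.py c4 .015 .040 47; python3 -c "
from w import *
d=snap('top','t2')"
```

```text
19.6833 [-0.09  0.26  0.06  2.28 -1.29  0.83  0.74] [0.47499183 0.22325795 0.05089019] 0.02875363674987102
0.13 [-0.4, -0.5, -129.5, -0.1, -0.0, -0.0]
0 [-0.4, -0.3, 0.5, -0.1, -0.0, -0.0]
```

On target within 0.6 mm, no contact force. Release and retreat.

Call:
apply_moves:
  motion:
    - [[-0.4,0,0.5,0,0,0,110],[-0.4,0,0.5,0,0,0,110],[-0.4,0,0.5,0,0,0,110],[-0.4,0,0.5,0,0,0,110],[-0.4,0,0.5,0,0,0,110],[-0.4,0,-12,0,0,0,110],[-0.4,0,-40,0,0,0,110],[-0.4,0,-80,0,0,0,60],[-0.4,0,-120,0,0,0,0],[-0.4,0,-130,0,0,0,0],[-0.4,0,-130,0,0,0,0],[-0.4,0,-130,0,0,0,0]]

```text
t: 20.73
tool_pos: [0.4497, 0.1325, 0.1385]
tool_rot: [-1.99, -1.522, -0.864]
wrist_force: [-0.6, 0.6, 0.3]
gripper_width: 0.0855
grasp_force: 0.0
```

```bash
python3 - <<'E'
from w import *
d=snap('wrist','w10');t=snap('top','t3');print(d['obs']['tool_pos'],d['obs']['t'])
for c in [(.686,.1771),(.6165,.1959),(.547,.2148),(.4776,.234)]:print(proj(d,(*c,.034)).round(1),proj(t,(*c,.034)).round(1))
a=d['img'][100:330,200:640,::-1];b=cv2.resize(t['img'][100:260,90:470,::-1],None,fx=2,fy=2)
o=np.zeros((560,780,3),np.uint8);o[:230,:440]=a;o[235:235+320,:760]=b;cv2.imwrite('pics/fin.png',o)
E
```

```text
[0.44972974 0.13253617 0.13852216] 20.7333
[556.4 191.9] [189.2 132.2]
[477.6 192. ] [177.4 163.4]
[398.8 192. ] [165.  195.6]
[320.1 191.7] [152.1 228.8]
```

View pics/fin.png

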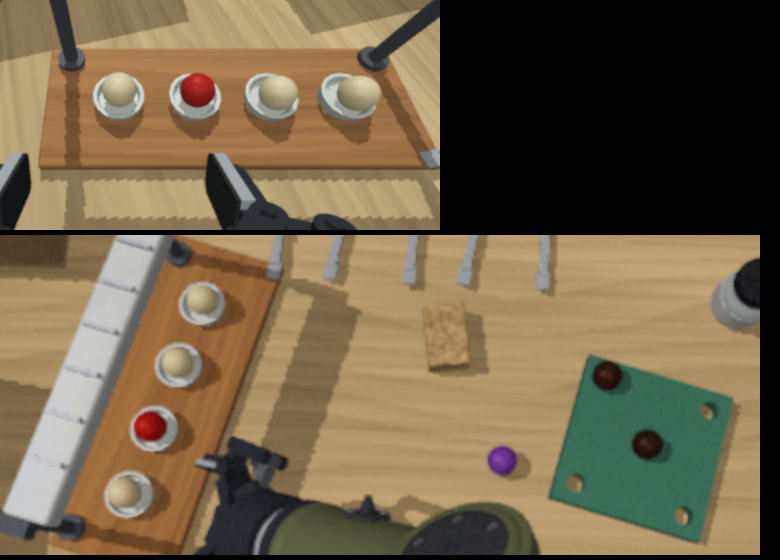

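The three pale beads sit in the cups, at wrist pixels (319,190), (478,192) and (558,192) against predicted (320,192), (478,192) and (556,192). The red bead, both dark beads, the cork block and the lamp are where they were, and the gripper is clear of everything.

```bash
python3 -c "
from cell import order
print(order.finish_job())"
```

```text
the job is handed in; nothing more can be done
None
```

The job is handed in at about 21 s: the three pale beads rest in the three empty cups, and the last pictures show the red bead, dark beads, cork block and lamp where they were.

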